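# Open the board test fixture and run its shuttle out

### The job

The board in the shuttle fixture has passed its test. Push the upright clamp lever on top of the bridge all the way back, away from the shuttle's lip, so that the probe head and its guide pins lift clear; then hook a fingertip behind the lip at the front of the shuttle and draw it out along its rails to the stop, so that the board is ready for unloading. Grasp nothing, do not touch or lift the board, which stays lying in its nest, leave the lever back, and leave the spool, vial, capacitor and screwdriver round the fixture where they are.

Things in the scene. Friction and masses are not known exactly. Their poses are not given: they have to be found in the camera images.
- fixture: Circuit board test fixture, fixed to the bench: grey base plate 246 (x) x 150 (y) mm, its top 16 mm above the bench, two rails along x; over its rear part (x 33 to 119 mm) a full-width bridge 88 mm high. Origin: on the bench under the plate's centre; x points along the rails to the back, z up. The shuttle draws out along -x to two stop blocks, 32 mm high, at x = -117 mm.
- pivot (a point): Pivot of the clamp lever, at (76, 0, 124) mm in the fixture's frame, same axes; the lever turns about y. It lies between the steel cheeks (28 mm apart outside, up to 142 mm above the bench) of a toggle clamp on the bridge, which holds the grey probe head under the bridge down on the board; two guide pins of the head then lock the shuttle.
- lever (a joint): Angle of the clamp lever (rad): 0 = upright (clamped, head down; starts at 0 to 0.15), 1.10 = end stop, tilted back by 63 degrees towards the fixture's +x, head up. The guide pins leave the shuttle at about 0.7. It stays where it is left; moving it takes about 0.3 N m (5 N at 60 mm from the pivot).
- handle_tip (a point): Top end of the clamp lever, 98 mm from the pivot along the lever. A round black rubber grip, 17 to 20 mm in diameter, covers it from 36 to 98 mm from the pivot; below that is a bare steel rod of 10 mm. Upright, the tip is 222 mm above the bench; fully back, 168 mm above the bench and 87 mm further back.
- shuttle (a joint): Travel of the shuttle along its rails (m): 0 = home with the nest under the bridge, 0.080 = drawn out to the stop. Sliding friction about 1.5 N.
- lip (a point): Middle of the top edge of the lip, an upright aluminium strip across the shuttle's front end, 50 mm wide (fixture y), 6 mm thick (x), top 59 mm above the bench; rides with the shuttle; axes of the fixture. Behind it (+x) is an open deck, at most 39 mm above the bench, free for 54 mm up to the nest's front bar; home, the bridge begins 55 mm behind it.
- nest (a point): Centre of the board's seat on the shuttle (rides with it), 38 mm above the bench, 98 mm behind the lip's middle. White bars round the seat rise to 44 mm above the bench.
- board: Circuit board 72 (x) x 86 (y) x 2.4 mm with parts up to 7.5 mm high, lying loose in the nest of the shuttle. Origin: centre of its underside; it coincides with the nest point. Must not be touched.
- solder_spool: Red-flanged spool of solder wire, standing on its flange on the bench, 63 mm across, 42 mm high; origin: centre of its underside. Bystander: stays where it is.
- flux_vial: White flux vial standing upright on the bench, 27 mm across, 68 mm high; origin: centre of its underside. Bystander: stays where it is.
- capacitor: Dark electrolytic capacitor standing on the bench, 16 mm across, 26 mm high; origin: centre of its underside. Bystander: stays where it is.
- driver: Small screwdriver with a teal handle, lying on the bench, 122 mm long, 11 mm thick; origin: centre of its underside. Bystander: stays where it is.

How it is judged (in metres and radians):
On the way:
1. the clamp lever is pushed all the way back while the shuttle is still home (value of joint lever above 1 rad and value of joint shuttle below 0.012 m), for 0.2 s.
At the end, for the whole second after the job is handed in: The lever is back (angle over 0.98 of 1.10 rad), the shuttle stands within 7 mm of its stop and at rest, and the board lies still in its nest (within 5 mm of its seat) (value of joint lever above 0.98 rad and value of joint shuttle above 0.073 m and velocity of joint shuttle below 0.005 m/s and distance between board and nest below 0.005 m and linear speed of board below 0.01 m/s); the robot touches nothing.
It fails at once if the board is touched by the robot (contact force between any of the fingers, the arm and board above 1 N).
It fails at once if the board leaves its nest (lifted, or shaken out) (distance between board and nest above 0.01 m).
It fails at once if the shuttle is dragged against the guide pins (over 10 N with the lever less than half way back) (value of joint lever below 0.55 rad and contact force between the fingers and shuttle above 10 N).
It fails at once if the spool, vial, capacitor or screwdriver is moved (over 15 mm) (distance of any of solder_spool, flux_vial, capacitor, driver from where it was at the start of the episode above 0.015 m).
It also fails if it takes over 45 s, if anything falls off the work surface, if the arm or the gripper's body presses on something with over 40 N, if the wrist force passes 120 N, or if a joint passes its speed limit or range.

### The arm

A 6-joint arm with a two-finger parallel gripper is mounted at the origin on a cart in front of the work surface, level with it; the furniture and walls round the work are solid. World frame = base frame: x ahead of the robot, y to its left, z up, the work surface at z = 0. Lengths are in mm, angles in rad, forces in N, time in s.
With the tool pointing down it reaches from about 350 to 775 mm from the base axis. Payload 7.3 kg.
Tool frame: the origin (TCP) lies at the very end of the fingers, on their centre line; the grasp point (between the pads) lies 19 mm behind it; z points along the fingers, y is the line along which they close (so a half turn about z gives the same grasp; the last joint's range is limited). The gripper opens to 92 mm and grips with 3 to 60 N. Pads are 19 mm wide; open, the fingers measure 130 mm over their backs; the gripper's body (75 mm by 190 mm) begins 47 mm behind the grasp point.
Start: joints at [1.019, 0.342, 1.524, -0, 1.275, -0.146], TCP at [207.234, 482.389, 226.741] pointing down, gripper open.
Joint ranges: [-2.53, 2.53], [-0.77, 2.02], [0.04, 2.7], [-1, 4.14], [0.28, 2.66], [-3.11, 3.11]. Speed limits (rad/s): [2.57, 2.57, 3.14, 3.14, 3.14, 3.14].

### API

Orientations are given as [roll, pitch, yaw] about the fixed x, y, z axes, in that order (R = Rz(yaw) Ry(pitch) Rx(roll)).
In Python, from plant import bot gives the robot as it stands.
- The arm moves only by the tool send_rows, never from a script. Its argument "rows" is a list of rows, each an object of numbers: "x", "y", "z": the shift along the tool's x, y, z in units of 0.2 m (1.0 is 0.2 m); "ax", "ay", "az": the turn, a rotation vector about the tool's x, y, z in units of 60 degrees (1.0 is 60 degrees); "jaw": the opening, from -1 (shut) to 1 (fully open), so that 0 is half open. In form: [{"x": .., "y": .., "z": .., "ax": .., "ay": .., "az": .., "jaw": ..}, ...]. A call has exactly 10 rows; each row is the pose to reach, as a shift and turn from the pose commanded when the call began, along the tool's axes at that moment; what a row does not reach only later rows make up. A row lasts 1/8 s, in which the tool goes at most 62.5 mm and 10.7 degrees, less where a joint would pass 70% of its speed; a pose out of reach is approached as far as the arm can. A call with a number of a shift or a turn outside -1 to 1 is refused whole. A call with a gripper value outside its range is refused whole. The fingers move at their own pace and stop on an object; the grip force is fixed at half the most. Time passes only in rows, so rows that repeat a pose let the fingers close, or fill a call up. It gives the time, the measured TCP pose, the force, the opening and the grip force at its end, in the units of the state.
- bot.get_obs(): the state, without advancing time (a new reading comes with each control period).
- bot.capture(name): name is "scene" or "top" or "wrist"; returns (picture, depth): 400x640x3 uint8, red, green, blue; 400x640 float32, mm along the optical axis (not along the pixel's ray), 0 where there is no reading.
- bot.camera_model(name): a dict with "vertical_fov" (degrees; the focal length in pixels is half the picture's height over the tangent of half this angle, whatever the lens; pixels are square), "cx", "cy" (the principal point, pixels), "k1" (the pictures are not rectified: a ray, as slopes to the right and down, at radius r is drawn at 1 + k1 r^2 times it, then the intrinsics apply), "R" (3x3) and "t" (3): a world point X has camera coordinates R X + t; the wrist camera has in their place "T_tool_cam" (4x4, takes a point from camera to tool coordinates, whose origin is the TCP and whose axes are the flange's). Camera axes: x right, y down, z forward; pixel columns grow to the right and rows downward; lengths in mm; the calibration is good to about 2 mm. A picture is of the moment at which its call begins: read the wrist's pose just before it. camera_model takes no time and is no camera call.
- bot.close_job(): hands the job in; it is judged then, once.
The state is a dict: "time": time; "joint_positions": joint angles; "dq": joint speeds; "tau": joint torques, N m; "tool_pos": TCP position; "tcp_rot": TCP orientation; "contact_force": force on the tool from outside, world axes, zero at the start; "moment": the same for the moment, N m; "grip_width": finger opening in mm; "finger_force": force on a finger pad.
Only numpy, scipy, OpenCV 4.12 (cv2) and the standard library are available. Lean on these libraries where they do the work, as an engineer would, in place of code of your own. Each camera call takes 0.05 s, during which the arm holds its last target. There are 200 camera calls.

## Working session

There is one attempt and no reset: what is moved stays moved. The work goes in short steps, Python scripts to look and compute and a tool call to move; the robot and the scene stay as the last step left them, time stands still between calls to the robot, and variables do not carry over. Pictures are saved under pics/ and viewed, at most 10 in all, crops included, and the job is handed in when it is done.

Besides the shell and the picture viewer there is one more tool, called as name(argument=value, ...), one argument or row to a line, values as JSON. send_rows: Moves the arm, as the interface text tells. Its arguments: {"type":"object","properties":{"rows":{"type":"array","items":{"type":"object","properties":{"x":{"type":"number","minimum":-1,"maximum":1},"y":{"type":"number","minimum":-1,"maximum":1},"z":{"type":"number","minimum":-1,"maximum":1},"ax":{"type":"number","minimum":-1,"maximum":1},"ay":{"type":"number","minimum":-1,"maximum":1},"az":{"type":"number","minimum":-1,"maximum":1},"jaw":{"type":"number"}}}}},"required":["rows"]}

```bash
mkdir -p pics; cat > h.py <<'E'
import numpy as np, cv2
from plant import bot
def K(m):
    f=200/np.tan(np.radians(m["vertical_fov"])/2); return f,m["cx"],m["cy"],m["k1"]
def cloud(name):
    o=bot.get_obs(); im,d=bot.capture(name); m=bot.camera_model(name); f,cx,cy,k1=K(m)
    v,u=np.mgrid[:400,:640]; a=(u-cx)/f; b=(v-cy)/f; xd,yd=a.copy(),b.copy()
    for _ in range(15):
        s=1+k1*(xd**2+yd**2); xd,yd=a/s,b/s
    P=np.stack([xd*d,yd*d,d],-1).astype(float)
    if "R" in m: W=(P-np.array(m["t"]))@np.array(m["R"])
    else:
        from scipy.spatial.transform import Rotation as R
        T=np.array(m["T_tool_cam"]); W=(P@T[:3,:3].T+T[:3,3])@R.from_euler('xyz',o["tcp_rot"]).as_matrix().T+np.array(o["tool_pos"])
    W[d<=0]=np.nan
    return im,W
E
python3 - <<'E'
from h import *
o=bot.get_obs(); print(o)
for n in("top","scene"):
    im,W=cloud(n); cv2.imwrite(f"pics/{n}0.png",im[...,::-1]); np.save(f"{n}0.npy",W)
    m=bot.camera_model(n); print(n,m)
    print(W[100:400:60,60:640:100].round().tolist())
E
```

```text
{'time': 0.0, 'joint_positions': array([ 1.01898719e+00,  3.42735732e-01,  1.52502069e+00, -2.21514401e-05,
        1.27538840e+00, -1.46015968e-01]), 'dq': array([ 0.00040339,  0.00131499, -0.00172138,  0.00195949, -0.00045988,
        0.00039209]), 'tau': array([ 3.78257323e-05, -4.31245029e+01, -2.44221461e+01,  7.17735942e-02,
        5.60407480e-02, -1.08515278e-04]), 'tool_pos': array([207.02036634, 482.01699897, 226.0369272 ]), 'tcp_rot': array([-3.14005392e+00, -2.04879863e-04,  2.73580579e+00]), 'contact_force': array([ 0.0052692 ,  0.9809881 , -0.07037619]), 'moment': array([-0.0918242 ,  0.04257139, -0.01117741]), 'finger_force': 0.0, 'grip_width': 92.0800350810029}
top {'vertical_fov': 43.998013455049005, 'cx': 322.13400360516835, 'cy': 196.56852955801068, 'k1': -0.06401244370672696, 'R': array([[-0.00667496, -0.99980932, -0.01835104],
       [-0.99771698,  0.00789205, -0.06707115],
       [ 0.06720319,  0.01786144, -0.99757942]]), 't': array([ 132.02177678,  503.37947681, 1160.07727344])}
[[[963.0, 1218.0, -749.0], [955.0, 798.0, -755.0], [747.0, 281.0, -6.0], [743.0, 34
[... 953 characters left out ...]
197.0, 429.0, 369.0], [1929.0, 2630.0, -265.0], [nan, nan, nan], [nan, nan, nan], [2739.0, 458.0, -125.0], [1567.0, -197.0, 190.0]], [[1080.0, 2647.0, -518.0], [1834.0, 2634.0, -758.0], [2291.0, 1912.0, -743.0], [1090.0, 338.0, -3.0], [1277.0, 40.0, 3.0], [1491.0, -251.0, -2.0]], [[827.0, 2272.0, -752.0], [1170.0, 1754.0, -746.0], [1528.0, 1246.0, -751.0], [487.0, 16.0, 140.0], [622.0, -137.0, 126.0], [993.0, -303.0, 5.0]], [[519.0, 1660.0, -748.0], [37.0, -19.0, 303.0], [372.0, 180.0, -1.0], [448.0, -11.0, 34.0], [575.0, -168.0, 21.0], [724.0, -334.0, -2.0]], [[-46.0, -15.0, 300.0], [1.0, -64.0, 288.0], [248.0, 71.0, -1.0], [344.0, -70.0, -1.0], [403.0, -217.0, 35.0], [537.0, -353.0, 0.0]]]
```

View pics/top0.png

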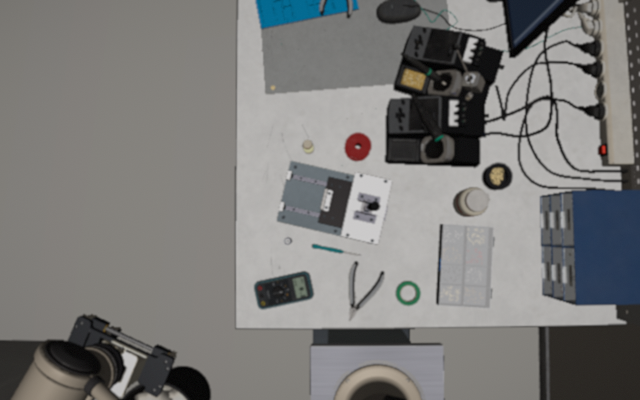

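View pics/scene0.png

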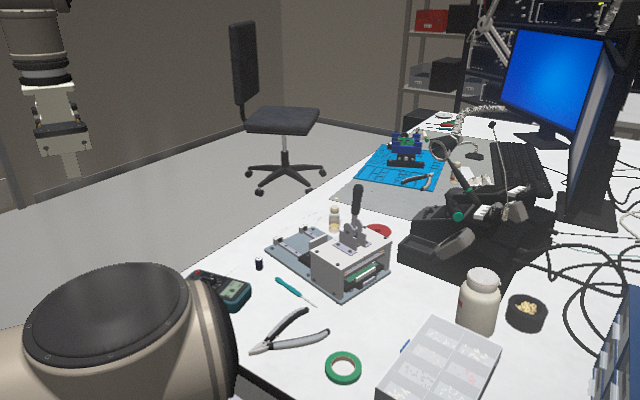

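The fixture lies at about (335,200) in the top view: bridge on the right (342–390), lip at (327,200), handle at about (374,205). So fixture +x is roughly world −y. The vial (308,146) and spool (357,146) are on one side; the capacitor (288,240) and driver (335,248) are on the other.

```bash
python3 - <<'E'
from h import *
W=np.load("top0.npy"); W2=np.load("scene0.npy")
c=np.median(W[190:210,350:356].reshape(-1,3),0); print("bridge pt",c)
def reg(W,lo,hi):
    P=W.reshape(-1,3); 
    return P[(P[:,2]>lo)&(P[:,2]<hi)&(P[:,0]>330)&(P[:,0]<570)&(P[:,1]>-120)&(P[:,1]<150)]
for n,w in(("top",W),("scene",W2)):
    P=reg(w,80,97); print(n,len(P),np.median(P[:,2]),cv2.minAreaRect(P[:,:2].astype(np.float32)))
    P=reg(w,9,97); print(" all",cv2.minAreaRect(P[:,:2].astype(np.float32)))
    P=reg(w,150,235); print(" lever",len(P)); 
    for a in range(150,235,12):
        q=P[(P[:,2]>=a)&(P[:,2]<a+12)]; print(a,len(q),q.mean(0).round(1) if len(q) else '')
    P=reg(w,48,64); print(" lip",len(P),np.median(P,0).round(1),cv2.minAreaRect(P[:,:2].astype(np.float32)))
cv2.imwrite("pics/crop.png",cv2.resize(cv2.imread("pics/top0.png")[135:270,265:415],None,fx=5,fy=4.4,interpolation=cv2.INTER_CUBIC)[:600])
E
```

```text
bridge pt [492.58866343  59.1487937   86.44462745]
top 2297 86.95637641114142 ((474.24127197265625, 27.851829528808594), (86.23025512695312, 147.95176696777344), 76.5229263305664)
 all ((450.24884033203125, 80.11074829101562), (191.15911865234375, 220.19747924804688), 76.07524108886719)
 lever 96
150 1 [478.4  30.2 161.6]
162 1 [469.6  31.1 171.1]
174 7 [471.4  29.7 177.3]
186 7 [471.1  28.6 188.9]
198 4 [471.7  28.9 202.5]
210 74 [472.2  20.8 217.4]
222 2 [472.1  15.2 222.7]
234 0 
 lip 90 [489.1 121.1  58.7] ((493.54119873046875, 71.9442138671875), (115.13946533203125, 48.97590255737305), 85.97927856445312)
scene 1716 87.50917830642364 ((474.5306701660156, 24.41320037841797), (88.55345916748047, 150.32418823242188), 76.56751251220703)
 all ((446.17413330078125, 67.90296936035156), (180.2106170654297, 222.52444458007812), 79.72262573242188)
 lever 307
150 28 [470.8  20.  155.7]
162 43 [468.5  17.2 168.3]
174 50 [467.7  17.1 180.1]
186 51 [468.   14.9 191.9]
198 57 [466.8  14.1 204.2]
210 78 [468.4  14.4 216.4]
222 0 
234 0 
 lip 591 [441.4   6.7  58.4] ((480.4926452636719, 53.989097595214844), (143.63525390625, 148.864501953125), 76.73778533935547)
```

View pics/crop.png

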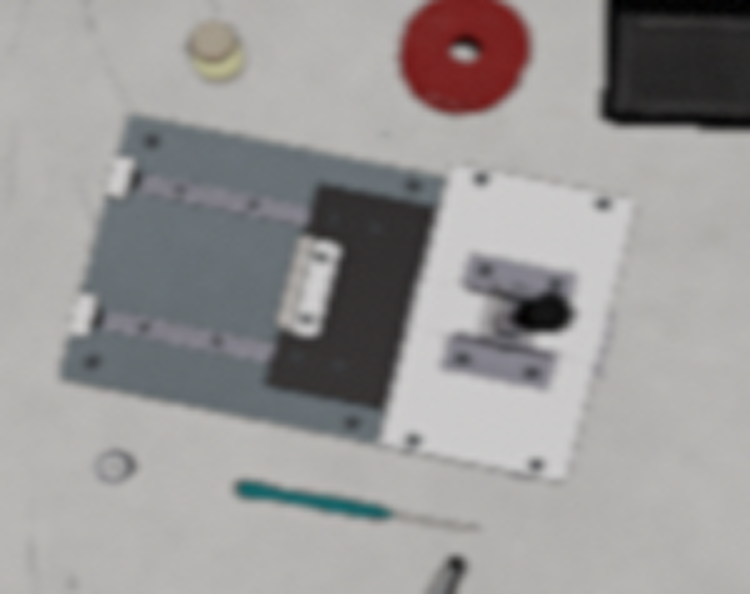

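The crop shows the lever at (545,315), nearly upright, the lip at (315,290) and the rear of the fixture to the right. The pivot comes out at about (474,26) and the fixture x axis at about (−0.233,−0.972). I'll close the fingers and head there.

send_rows(
  rows=[
    {"x": -0.12, "y": -0.07, "z": -0.12, "az": 0.1, "jaw": -1},
    {"x": -0.3, "y": -0.18, "z": -0.12, "az": 0.25, "jaw": -1},
    {"x": -0.5, "y": -0.3, "z": -0.12, "az": 0.4, "jaw": -1},
    {"x": -0.7, "y": -0.44, "z": -0.12, "az": 0.55, "jaw": -1},
    {"x": -0.9, "y": -0.57, "z": -0.12, "az": 0.67, "jaw": -1},
    {"x": -0.9, "y": -0.57, "z": -0.12, "az": 0.67, "jaw": -1},
    {"x": -0.9, "y": -0.57, "z": -0.12, "az": 0.67, "jaw": -1},
    {"x": -0.9, "y": -0.57, "z": -0.12, "az": 0.67, "jaw": -1},
    {"x": -0.9, "y": -0.57, "z": -0.12, "az": 0.67, "jaw": -1},
    {"x": -0.9, "y": -0.57, "z": -0.12, "az": 0.67, "jaw": -1},
  ],
)

```text
schema error: expected keys x, y, z, ax, ay, az, jaw
```

```bash
cat >> h.py <<'E'
from scipy.spatial.transform import Rotation as R
def plan(target,yaw):
    o=bot.get_obs(); A=R.from_euler('xyz',o["tcp_rot"]); B=R.from_euler('xyz',[np.pi,0,yaw])
    print(o["time"],np.round(o["tool_pos"],1),np.round(o["tcp_rot"],3),np.round(o["contact_force"],1),o["grip_width"])
    print("shift",np.round(A.inv().apply(np.array(target)-o["tool_pos"])/200,3),"turn",np.round(np.degrees((A.inv()*B).as_rotvec())/60,3))
E
python3 - <<'E'
from h import *
plan([486,76,255],1.335); print(bot.camera_model("wrist")["T_tool_cam"].round(2))
E
```

```text
0.1 [207.1 482.1 226.1] [-3.14  -0.     2.736] [-0.6  0.7 -0.9] 91.8395777959565
shift [-2.083 -1.315 -0.143] turn [-1.000e-03  1.000e-03  1.338e+00]
[[  -0.     -0.96   -0.27   72.71]
 [   1.     -0.     -0.      1.16]
 [  -0.     -0.27    0.96 -158.15]
 [   0.      0.      0.      1.  ]]
```

send_rows(
  rows=[
    {"x": -0.12, "y": -0.07, "z": -0.12, "ax": 0, "ay": 0, "az": 0.1, "jaw": -1},
    {"x": -0.3, "y": -0.18, "z": -0.12, "ax": 0, "ay": 0, "az": 0.25, "jaw": -1},
    {"x": -0.5, "y": -0.3, "z": -0.12, "ax": 0, "ay": 0, "az": 0.4, "jaw": -1},
    {"x": -0.7, "y": -0.44, "z": -0.12, "ax": 0, "ay": 0, "az": 0.55, "jaw": -1},
    {"x": -0.9, "y": -0.57, "z": -0.12, "ax": 0, "ay": 0, "az": 0.67, "jaw": -1},
    {"x": -1, "y": -0.63, "z": -0.12, "ax": 0, "ay": 0, "az": 0.67, "jaw": -1},
    {"x": -1, "y": -0.63, "z": -0.12, "ax": 0, "ay": 0, "az": 0.67, "jaw": -1},
    {"x": -1, "y": -0.63, "z": -0.12, "ax": 0, "ay": 0, "az": 0.67, "jaw": -1},
    {"x": -1, "y": -0.63, "z": -0.12, "ax": 0, "ay": 0, "az": 0.67, "jaw": -1},
    {"x": -1, "y": -0.63, "z": -0.12, "ax": 0, "ay": 0, "az": 0.67, "jaw": -1},
  ],
)

```text
time: 1.35
tool_pos: [340.8, 288.2, 250.7]
tcp_rot: [3.142, -0.0, 2.036]
contact_force: [1.5, 0.6, 0.2]
grip_width: 0.7
finger_force: 0.0
```

```bash
python3 -c "
from h import *
plan([486,76,255],1.335)"
```

```text
1.35 [340.8 288.2 250.7] [ 3.142 -0.     2.036] [1.5 0.6 0.2] 0.7293698734702849
shift [-1.274  0.173 -0.022] turn [-0.    -0.     0.669]
```

send_rows(
  rows=[
    {"x": -0.15, "y": 0.03, "z": -0.02, "ax": 0, "ay": 0, "az": 0.1, "jaw": -1},
    {"x": -0.4, "y": 0.06, "z": -0.02, "ax": 0, "ay": 0, "az": 0.25, "jaw": -1},
    {"x": -0.65, "y": 0.1, "z": -0.02, "ax": 0, "ay": 0, "az": 0.4, "jaw": -1},
    {"x": -0.85, "y": 0.14, "z": -0.02, "ax": 0, "ay": 0, "az": 0.55, "jaw": -1},
    {"x": -1, "y": 0.17, "z": -0.02, "ax": 0, "ay": 0, "az": 0.669, "jaw": -1},
    {"x": -1, "y": 0.17, "z": -0.02, "ax": 0, "ay": 0, "az": 0.669, "jaw": -1},
    {"x": -1, "y": 0.17, "z": -0.02, "ax": 0, "ay": 0, "az": 0.669, "jaw": -1},
    {"x": -1, "y": 0.17, "z": -0.02, "ax": 0, "ay": 0, "az": 0.669, "jaw": -1},
    {"x": -1, "y": 0.17, "z": -0.02, "ax": 0, "ay": 0, "az": 0.669, "jaw": -1},
    {"x": -1, "y": 0.17, "z": -0.02, "ax": 0, "ay": 0, "az": 0.669, "jaw": -1},
  ],
)

```text
time: 2.6
tool_pos: [460.9, 124.4, 254.8]
tcp_rot: [3.141, -0.0, 1.335]
contact_force: [0.3, 0.3, -0.7]
grip_width: 0.4
finger_force: 0.0
```

```bash
python3 - <<'E'
from h import *
plan([486,76,255],1.335)
im,W=cloud("wrist"); cv2.imwrite("pics/w1.png",im[...,::-1]); np.save("w1.npy",W)
ex=np.array([-.233,-.972]); ey=np.array([.972,-.233])
P=W.reshape(-1,3); F=np.c_[(P[:,:2]-[474,26])@ex+76,(P[:,:2]-[474,26])@ey,P[:,2]]
np.save("w1f.npy",F.reshape(400,640,3))
q=F[(F[:,2]>52)&(F[:,2]<64)&(abs(F[:,1])<45)&(F[:,0]>-50)&(F[:,0]<15)]; print("lip",len(q),q.min(0),q.max(0),np.median(q,0))
if len(q): print(cv2.minAreaRect(q[:,:2].astype(np.float32)))
q=F[(F[:,2]>80)&(F[:,2]<95)&(abs(F[:,1])<90)&(F[:,0]>20)&(F[:,0]<130)]; print("bridge",np.percentile(q,[1,50,99],0).round(1))
q=F[(F[:,2]>10)&(F[:,2]<20)&(abs(F[:,1])<90)&(F[:,0]>-140)&(F[:,0]<30)]; print("plate",np.percentile(q,[1,50,99],0).round(1))
q=F[(F[:,2]>190)&(F[:,2]<240)&(abs(F[:,1])<30)&(F[:,0]>50)]; print("lever",len(q),np.percentile(q,[1,50,99],0).round(1) if len(q) else '')
E
```

```text
2.6 [460.9 124.4 254.8] [ 3.141 -0.     1.335] [ 0.3  0.3 -0.7] 0.3811597981114406
shift [-0.206  0.179 -0.001] turn [ 0. -0. -0.]
lip 324 [-29.07634922 -24.34312569  52.75752854] [-22.34466589  25.4253089   61.52362364] [-26.01553338   0.6807159   59.2963161 ]
((-25.727195739746094, 0.5379371643066406), (6.7018232345581055, 49.76946258544922), 0.11758473515510559)
bridge [[ 29.8 -72.   80.3]
 [ 35.2   9.6  87.9]
 [ 45.2  73.1  90.1]]
plate [[-123.1  -73.2   14. ]
 [ -71.1   -0.8   16.1]
 [  24.7   74.3   18.5]]
lever 0
```

View pics/w1.png

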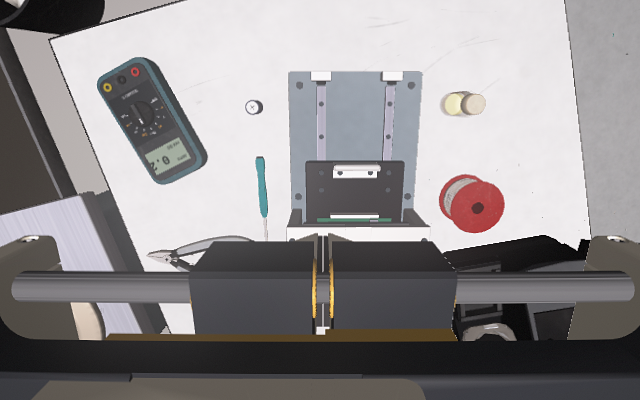

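The wrist view shows the lip at (356,170), the front edge of the bridge at row 228 and the rest clear. The lip's rear face is at fixture x ≈ −22.5, y ≈ 0.5, so the frame fits. Next I'll check the tool's own shape in the same depth image, because the blocks at (190–455, 240–340) look wide.

```bash
python3 - <<'E'
from h import *
F=np.load("w1f.npy"); t=np.array([460.9,124.4,254.8]); ex=np.array([-.233,-.972]); ey=np.array([.972,-.233])
d=t[:2]-[474,26]; T=np.array([d@ex+76,d@ey,t[2]]); print("tcp fix",T)
for r in(245,255,270,290,310,325,338):
    print(r,[(F[r,c]-T).round().tolist() for c in(200,260,305,318,324,330,400,450)])
E
```

```text
tcp fix [-16.5925 -35.6604 254.8   ]
245 [[99.0, -156.0, -241.0], [-37.0, -17.0, 74.0], [-37.0, -4.0, 74.0], [-11.0, -2.0, 12.0], [-10.0, 1.0, 12.0], [-13.0, 4.0, 17.0], [-37.0, 21.0, 74.0], [105.0, 167.0, -253.0]]
255 [[119.0, -163.0, -254.0], [-38.0, -15.0, 81.0], [-37.0, -4.0, 80.0], [-11.0, -2.0, 24.0], [-10.0, 1.0, 23.0], [-12.0, 3.0, 26.0], [-38.0, 20.0, 81.0], [114.0, 164.0, -241.0]]
270 [[-37.0, -28.0, 88.0], [-38.0, -14.0, 89.0], [-37.0, -4.0, 88.0], [-10.0, -2.0, 36.0], [-11.0, 1.0, 37.0], [-34.0, 2.0, 82.0], [-38.0, 18.0, 88.0], [-37.0, 29.0, 88.0]]
290 [[-34.0, -27.0, 91.0], [-34.0, -14.0, 90.0], [-33.0, -4.0, 90.0], [-30.0, -1.0, 84.0], [-30.0, 1.0, 84.0], [-32.0, 2.0, 87.0], [-33.0, 18.0, 90.0], [-33.0, 29.0, 90.0]]
310 [[-27.0, -28.0, 89.0], [-28.0, -14.0, 89.0], [-29.0, -4.0, 91.0], [1.0, -1.0, 46.0], [2.0, 1.0, 46.0], [-26.0, 2.0, 86.0], [-28.0, 18.0, 90.0], [-28.0, 30.0, 89.0]]
325 [[-24.0, -29.0, 90.0], [-24.0, -14.0, 90.0], [-24.0, -4.0, 90.0], [7.0, -1.0, 48.0], [7.0, 1.0, 47.0], [-2.0, 3.0, 60.0], [-24.0, 18.0, 91.0], [-23.0, 31.0, 89.0]]
338 [[-23.0, -27.0, 93.0], [-23.0, -14.0, 93.0], [-23.0, -4.0, 93.0], [-24.0, -1.0, 94.0], [-22.0, 1.0, 92.0], [-23.0, 2.0, 94.0], [-22.0, 18.0, 92.0], [-23.0, 29.0, 94.0]]
```

send_rows(
  rows=[
    {"x": -0.1, "y": 0.06, "z": 0, "ax": 0, "ay": 0, "az": 0, "jaw": -1},
    {"x": -0.2, "y": 0.12, "z": 0.05, "ax": 0, "ay": 0, "az": 0, "jaw": -1},
    {"x": -0.288, "y": 0.178, "z": 0.15, "ax": 0, "ay": 0, "az": 0, "jaw": -1},
    {"x": -0.288, "y": 0.178, "z": 0.25, "ax": 0, "ay": 0, "az": 0, "jaw": -1},
    {"x": -0.288, "y": 0.178, "z": 0.294, "ax": 0, "ay": 0, "az": 0, "jaw": -1},
    {"x": -0.288, "y": 0.178, "z": 0.294, "ax": 0, "ay": 0, "az": 0, "jaw": -1},
    {"x": -0.288, "y": 0.178, "z": 0.294, "ax": 0, "ay": 0, "az": 0, "jaw": -1},
    {"x": -0.288, "y": 0.178, "z": 0.294, "ax": 0, "ay": 0, "az": 0, "jaw": -1},
    {"x": -0.288, "y": 0.178, "z": 0.294, "ax": 0, "ay": 0, "az": 0, "jaw": -1},
    {"x": -0.288, "y": 0.178, "z": 0.294, "ax": 0, "ay": 0, "az": 0, "jaw": -1},
  ],
)

```text
time: 3.9
tool_pos: [482.2, 59.7, 196.1]
tcp_rot: [3.141, -0.0, 1.334]
contact_force: [-0.7, 0.1, -0.4]
grip_width: 0.4
finger_force: 0.0
```

```bash
python3 - <<'E'
from h import *
plan([482.2,60,196],1.335)
im,W=cloud("scene"); cv2.imwrite("pics/s2.png",cv2.resize(im[150:320,230:430,::-1],None,fx=3.5,fy=3.5))
E
```

```text
3.9 [482.2  59.7 196.1] [ 3.141 -0.     1.334] [-0.7  0.1 -0.4] 0.4342283316264546
shift [ 0.002 -0.     0.   ] turn [ 0.    -0.    -0.001]
```

View pics/s2.png

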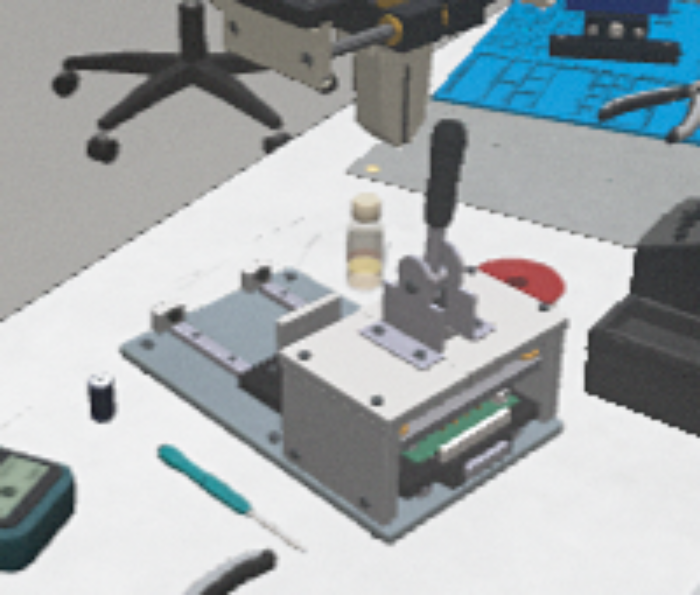

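The picture shows the lever upright at (445,175), with the closed fingers hanging in front of it at (390,95). The way back is clear, so I'll push along the arc.

send_rows(
  rows=[
    {"x": -0.06, "y": 0, "z": 0.0, "ax": 0, "ay": 0, "az": 0, "jaw": -1},
    {"x": -0.11, "y": 0, "z": 0.005, "ax": 0, "ay": 0, "az": 0, "jaw": -1},
    {"x": -0.16, "y": 0, "z": 0.012, "ax": 0, "ay": 0, "az": 0, "jaw": -1},
    {"x": -0.205, "y": 0, "z": 0.02, "ax": 0, "ay": 0, "az": 0, "jaw": -1},
    {"x": -0.25, "y": 0, "z": 0.03, "ax": 0, "ay": 0, "az": 0, "jaw": -1},
    {"x": -0.285, "y": 0, "z": 0.047, "ax": 0, "ay": 0, "az": 0, "jaw": -1},
    {"x": -0.315, "y": 0, "z": 0.065, "ax": 0, "ay": 0, "az": 0, "jaw": -1},
    {"x": -0.34, "y": 0, "z": 0.08, "ax": 0, "ay": 0, "az": 0, "jaw": -1},
    {"x": -0.365, "y": 0, "z": 0.102, "ax": 0, "ay": 0, "az": 0, "jaw": -1},
    {"x": -0.39, "y": 0, "z": 0.13, "ax": 0, "ay": 0, "az": 0, "jaw": -1},
  ],
)

```text
time: 5.2
tool_pos: [463.7, -16.5, 169.7]
tcp_rot: [3.141, 0.0, 1.334]
contact_force: [1.5, 3.9, 0.7]
grip_width: 0.2
finger_force: 1.9
```

send_rows(
  rows=[
    {"x": -0.01, "y": 0, "z": 0.01, "ax": 0, "ay": 0, "az": 0, "jaw": -1},
    {"x": -0.02, "y": 0, "z": 0.02, "ax": 0, "ay": 0, "az": 0, "jaw": -1},
    {"x": -0.025, "y": 0, "z": 0.027, "ax": 0, "ay": 0, "az": 0, "jaw": -1},
    {"x": -0.03, "y": 0, "z": 0.033, "ax": 0, "ay": 0, "az": 0, "jaw": -1},
    {"x": -0.032, "y": 0, "z": 0.037, "ax": 0, "ay": 0, "az": 0, "jaw": -1},
    {"x": -0.032, "y": 0, "z": 0.037, "ax": 0, "ay": 0, "az": 0, "jaw": -1},
    {"x": -0.032, "y": 0, "z": 0.037, "ax": 0, "ay": 0, "az": 0, "jaw": -1},
    {"x": -0.032, "y": 0, "z": 0.037, "ax": 0, "ay": 0, "az": 0, "jaw": -1},
    {"x": -0.032, "y": 0, "z": 0.037, "ax": 0, "ay": 0, "az": 0, "jaw": -1},
    {"x": -0.032, "y": 0, "z": 0.037, "ax": 0, "ay": 0, "az": 0, "jaw": -1},
  ],
)

```text
time: 6.45
tool_pos: [462.5, -21.9, 163.2]
tcp_rot: [3.141, -0.001, 1.334]
contact_force: [1.2, 6.5, 5.5]
grip_width: 0.1
finger_force: 4.5
```

```bash
python3 - <<'E'
from h import *
print(bot.get_obs()["contact_force"])
im,W=cloud("scene"); cv2.imwrite("pics/s3.png",cv2.resize(im[150:320,230:430,::-1],None,fx=3.5,fy=3.5))
E
```

```text
[1.24797114 6.47491076 5.52943854]
```

View pics/s3.png

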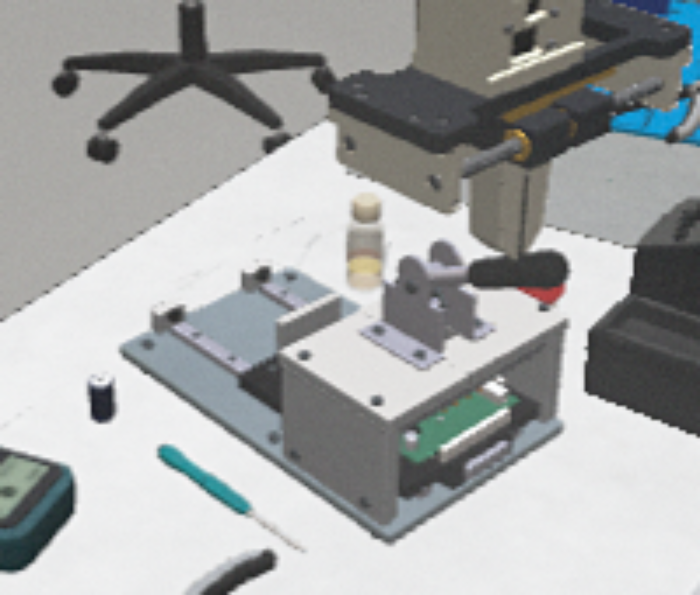

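The lever lies well back at (520,268) and the probe head is up. A few more millimetres will show whether it has reached the end stop.

send_rows(
  rows=[
    {"x": -0.003, "y": 0, "z": 0.005, "ax": 0, "ay": 0, "az": 0, "jaw": -1},
    {"x": -0.006, "y": 0, "z": 0.01, "ax": 0, "ay": 0, "az": 0, "jaw": -1},
    {"x": -0.01, "y": 0, "z": 0.015, "ax": 0, "ay": 0, "az": 0, "jaw": -1},
    {"x": -0.01, "y": 0, "z": 0.02, "ax": 0, "ay": 0, "az": 0, "jaw": -1},
    {"x": -0.01, "y": 0, "z": 0.02, "ax": 0, "ay": 0, "az": 0, "jaw": -1},
    {"x": -0.01, "y": 0, "z": 0.02, "ax": 0, "ay": 0, "az": 0, "jaw": -1},
    {"x": -0.01, "y": 0, "z": 0.02, "ax": 0, "ay": 0, "az": 0, "jaw": -1},
    {"x": -0.01, "y": 0, "z": 0.02, "ax": 0, "ay": 0, "az": 0, "jaw": -1},
    {"x": -0.01, "y": 0, "z": 0.02, "ax": 0, "ay": 0, "az": 0, "jaw": -1},
    {"x": -0.01, "y": 0, "z": 0.02, "ax": 0, "ay": 0, "az": 0, "jaw": -1},
  ],
)

```text
time: 7.75
tool_pos: [462.8, -22.2, 161.9]
tcp_rot: [3.138, -0.004, 1.334]
contact_force: [-4.7, 16.9, 29.8]
grip_width: 0.2
finger_force: 17.0
```

The force rose to 35 N with only about 1 mm of motion, so the lever is at its end stop. Now I'll back off and go above the gap behind the lip.

send_rows(
  rows=[
    {"x": 0.03, "y": 0, "z": -0.06, "ax": 0, "ay": 0, "az": 0, "jaw": -1},
    {"x": 0.08, "y": 0, "z": -0.16, "ax": 0, "ay": 0, "az": 0, "jaw": -1},
    {"x": 0.18, "y": 0, "z": -0.27, "ax": 0, "ay": 0, "az": 0, "jaw": -1},
    {"x": 0.35, "y": 0, "z": -0.27, "ax": 0, "ay": 0, "az": 0, "jaw": -1},
    {"x": 0.5, "y": 0, "z": -0.27, "ax": 0, "ay": 0, "az": 0, "jaw": -1},
    {"x": 0.647, "y": 0.002, "z": -0.27, "ax": 0, "ay": 0, "az": 0, "jaw": -1},
    {"x": 0.647, "y": 0.002, "z": -0.15, "ax": 0, "ay": 0, "az": 0, "jaw": -1},
    {"x": 0.647, "y": 0.002, "z": 0.05, "ax": 0, "ay": 0, "az": 0, "jaw": -1},
    {"x": 0.647, "y": 0.002, "z": 0.2, "ax": 0, "ay": 0, "az": 0, "jaw": -1},
    {"x": 0.647, "y": 0.002, "z": 0.2, "ax": 0, "ay": 0, "az": 0, "jaw": -1},
  ],
)

```text
time: 9.0
tool_pos: [491.0, 100.7, 116.6]
tcp_rot: [-3.137, 0.002, 1.334]
contact_force: [-1.0, 0.2, 0.1]
grip_width: 0.6
finger_force: 0.0
```

```bash
python3 - <<'E'
from h import *
ex=np.array([-.233,-.972]); ey=np.array([.972,-.233])
w=np.array([474,26])+(-2-76)*ex+.5*ey
plan([*w,45],1.335)
im,W=cloud("scene"); cv2.imwrite("pics/s4.png",cv2.resize(im[150:320,230:430,::-1],None,fx=3.5,fy=3.5))
E
```

```text
9.0 [491.  100.7 116.6] [-3.137e+00  2.000e-03  1.334e+00] [-1.   0.2  0.1] 0.639231289874168
shift [0.008 0.009 0.358] turn [-0.005  0.002 -0.001]
```

View pics/s4.png

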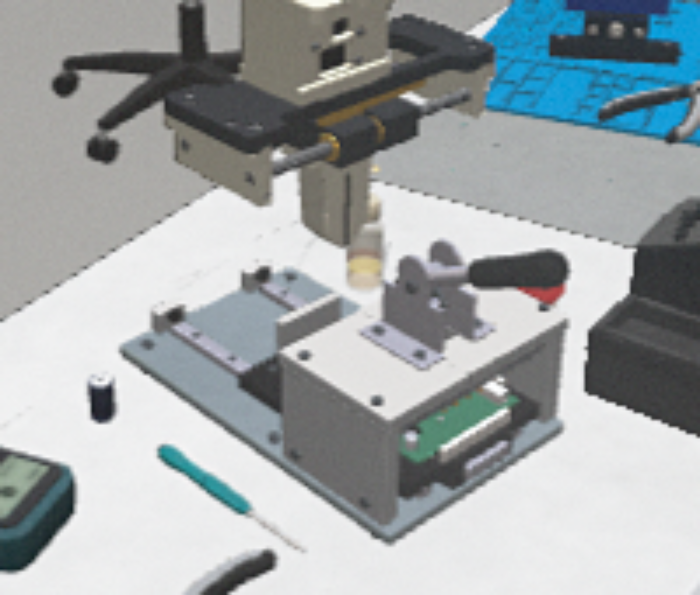

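The lever stays back at (520,268) and the fingers are above the gap behind the lip at (310,320). Going down.

send_rows(
  rows=[
    {"x": 0.003, "y": 0.005, "z": 0.05, "ax": 0, "ay": 0, "az": 0, "jaw": -1},
    {"x": 0.003, "y": 0.005, "z": 0.12, "ax": 0, "ay": 0, "az": 0, "jaw": -1},
    {"x": 0.003, "y": 0.005, "z": 0.2, "ax": 0, "ay": 0, "az": 0, "jaw": -1},
    {"x": 0.003, "y": 0.005, "z": 0.27, "ax": 0, "ay": 0, "az": 0, "jaw": -1},
    {"x": 0.003, "y": 0.005, "z": 0.32, "ax": 0, "ay": 0, "az": 0, "jaw": -1},
    {"x": 0.003, "y": 0.005, "z": 0.355, "ax": 0, "ay": 0, "az": 0, "jaw": -1},
    {"x": 0.003, "y": 0.005, "z": 0.355, "ax": 0, "ay": 0, "az": 0, "jaw": -1},
    {"x": 0.003, "y": 0.005, "z": 0.355, "ax": 0, "ay": 0, "az": 0, "jaw": -1},
    {"x": 0.003, "y": 0.005, "z": 0.355, "ax": 0, "ay": 0, "az": 0, "jaw": -1},
    {"x": 0.003, "y": 0.005, "z": 0.355, "ax": 0, "ay": 0, "az": 0, "jaw": -1},
  ],
)

```text
time: 10.3
tool_pos: [494.0, 101.7, 47.8]
tcp_rot: [3.141, -0.0, 1.334]
contact_force: [-0.1, 0.0, 0.2]
grip_width: 0.3
finger_force: 0.0
```

send_rows(
  rows=[
    {"x": 0.025, "y": -0.005, "z": 0.012, "ax": 0, "ay": 0, "az": 0, "jaw": -1},
    {"x": 0.05, "y": -0.005, "z": 0.012, "ax": 0, "ay": 0, "az": 0, "jaw": -1},
    {"x": 0.07, "y": -0.005, "z": 0.012, "ax": 0, "ay": 0, "az": 0, "jaw": -1},
    {"x": 0.095, "y": -0.005, "z": 0.012, "ax": 0, "ay": 0, "az": 0, "jaw": -1},
    {"x": 0.12, "y": -0.005, "z": 0.012, "ax": 0, "ay": 0, "az": 0, "jaw": -1},
    {"x": 0.145, "y": -0.005, "z": 0.012, "ax": 0, "ay": 0, "az": 0, "jaw": -1},
    {"x": 0.17, "y": -0.005, "z": 0.012, "ax": 0, "ay": 0, "az": 0, "jaw": -1},
    {"x": 0.195, "y": -0.005, "z": 0.012, "ax": 0, "ay": 0, "az": 0, "jaw": -1},
    {"x": 0.22, "y": -0.005, "z": 0.012, "ax": 0, "ay": 0, "az": 0, "jaw": -1},
    {"x": 0.245, "y": -0.005, "z": 0.012, "ax": 0, "ay": 0, "az": 0, "jaw": -1},
  ],
)

```text
time: 11.55
tool_pos: [504.2, 149.9, 45.1]
tcp_rot: [-3.141, -0.0, 1.334]
contact_force: [-1.8, -0.7, -0.9]
grip_width: 0.1
finger_force: 0.8
```

send_rows(
  rows=[
    {"x": 0.025, "y": 0, "z": 0, "ax": 0, "ay": 0, "az": 0, "jaw": -1},
    {"x": 0.05, "y": 0, "z": 0, "ax": 0, "ay": 0, "az": 0, "jaw": -1},
    {"x": 0.075, "y": 0, "z": 0, "ax": 0, "ay": 0, "az": 0, "jaw": -1},
    {"x": 0.1, "y": 0, "z": 0, "ax": 0, "ay": 0, "az": 0, "jaw": -1},
    {"x": 0.125, "y": 0, "z": 0, "ax": 0, "ay": 0, "az": 0, "jaw": -1},
    {"x": 0.145, "y": 0, "z": 0, "ax": 0, "ay": 0, "az": 0, "jaw": -1},
    {"x": 0.165, "y": 0, "z": 0, "ax": 0, "ay": 0, "az": 0, "jaw": -1},
    {"x": 0.18, "y": 0, "z": 0, "ax": 0, "ay": 0, "az": 0, "jaw": -1},
    {"x": 0.19, "y": 0, "z": 0, "ax": 0, "ay": 0, "az": 0, "jaw": -1},
    {"x": 0.195, "y": 0, "z": 0, "ax": 0, "ay": 0, "az": 0, "jaw": -1},
  ],
)

```text
time: 12.8
tool_pos: [513.3, 186.8, 45.1]
tcp_rot: [-3.141, 0.001, 1.334]
contact_force: [-2.8, -7.7, 2.0]
grip_width: 0.3
finger_force: 3.9
```

send_rows(
  rows=[
    {"x": 0.005, "y": 0, "z": 0, "ax": 0, "ay": 0, "az": 0, "jaw": -1},
    {"x": 0.01, "y": 0, "z": 0, "ax": 0, "ay": 0, "az": 0, "jaw": -1},
    {"x": 0.013, "y": 0, "z": 0, "ax": 0, "ay": 0, "az": 0, "jaw": -1},
    {"x": 0.015, "y": 0, "z": 0, "ax": 0, "ay": 0, "az": 0, "jaw": -1},
    {"x": 0.015, "y": 0, "z": 0, "ax": 0, "ay": 0, "az": 0, "jaw": -1},
    {"x": 0.015, "y": 0, "z": 0, "ax": 0, "ay": 0, "az": 0, "jaw": -1},
    {"x": 0.015, "y": 0, "z": 0, "ax": 0, "ay": 0, "az": 0, "jaw": -1},
    {"x": 0.015, "y": 0, "z": 0, "ax": 0, "ay": 0, "az": 0, "jaw": -1},
    {"x": 0.015, "y": 0, "z": 0, "ax": 0, "ay": 0, "az": 0, "jaw": -1},
    {"x": 0.015, "y": 0, "z": 0, "ax": 0, "ay": 0, "az": 0, "jaw": -1},
  ],
)

```text
time: 14.05
tool_pos: [513.3, 186.9, 45.1]
tcp_rot: [-3.14, 0.006, 1.334]
contact_force: [-3.7, -18.0, 4.5]
grip_width: 0.6
finger_force: 9.0
```

The fingers did not move and the force rose to 18 N, so the shuttle is at its stop. I'll back off 8 mm from the lip and lift straight up.

send_rows(
  rows=[
    {"x": -0.02, "y": 0, "z": 0, "ax": 0, "ay": 0, "az": 0, "jaw": -1},
    {"x": -0.035, "y": 0, "z": 0, "ax": 0, "ay": 0, "az": 0, "jaw": -1},
    {"x": -0.035, "y": 0, "z": 0, "ax": 0, "ay": 0, "az": 0, "jaw": -1},
    {"x": -0.035, "y": 0, "z": -0.1, "ax": 0, "ay": 0, "az": 0, "jaw": -1},
    {"x": -0.035, "y": 0, "z": -0.3, "ax": 0, "ay": 0, "az": 0, "jaw": -1},
    {"x": -0.035, "y": 0, "z": -0.55, "ax": 0, "ay": 0, "az": 0, "jaw": -1},
    {"x": 0.1, "y": 0, "z": -0.8, "ax": 0, "ay": 0, "az": 0, "jaw": -1},
    {"x": 0.1, "y": 0, "z": -0.9, "ax": 0, "ay": 0, "az": 0, "jaw": -1},
    {"x": 0.1, "y": 0, "z": -0.9, "ax": 0, "ay": 0, "az": 0, "jaw": -1},
    {"x": 0.1, "y": 0, "z": -0.9, "ax": 0, "ay": 0, "az": 0, "jaw": -1},
  ],
)

```text
time: 15.3
tool_pos: [518.2, 209.7, 223.8]
tcp_rot: [-3.14, 0.001, 1.334]
contact_force: [-0.2, -0.7, -0.5]
grip_width: 0.5
finger_force: 0.0
```

```bash
python3 - <<'E'
from h import *
print(bot.get_obs()["contact_force"])
im,W=cloud("scene"); cv2.imwrite("pics/s5.png",cv2.resize(im[150:320,230:430,::-1],None,fx=3.5,fy=3.5))
E
```

```text
[-0.2248731  -0.71993709 -0.46012733]
```

View pics/s5.png

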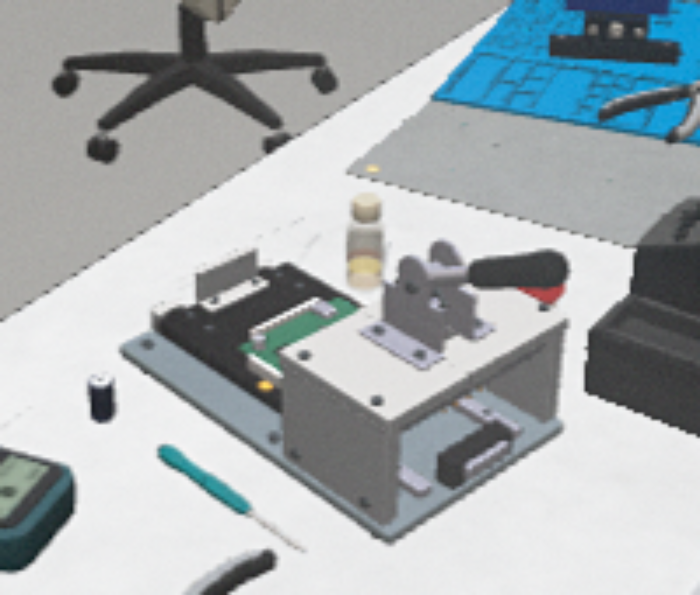

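The picture shows the shuttle out against the stop blocks with the lip at (228,275), the board seated in its nest at (290,335), the lever back at (520,268) and the other items where they were. Handing in.

```bash
python3 -c "
from plant import bot
print(bot.close_job())"
```

```text
the job is handed in; nothing more can be done
None
```

I handed the job in at about 15 s: the lever is back at its end stop, the shuttle is drawn out to its stop, and the last picture shows the board seated and the bystanders unmoved; no verdict was returned.

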